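Unlid the carton in the hold-down fixture

ROBOT

A 6-joint arm with a two-finger parallel gripper is mounted at the origin on the work surface. World frame = base frame: x ahead of the robot, y to its left, z up, the work surface at z = 0. Lengths are in m, angles in rad, forces in N, time in s.
With the tool pointing down it reaches from about 0.3 to 0.85 m from the base axis. Payload 5.4 kg.
Tool frame: the origin (TCP) lies at the very end of the fingers, on their centre line; the grasp point (between the pads) lies 19 mm behind it; z points along the fingers, y is the line along which they close (so a half turn about z gives the same grasp; the last joint's range is limited). The gripper opens to 85 mm and grips with 20 to 120 N. Pads are 22 mm wide; open, the fingers measure 114 mm over their backs; the gripper's body (76 mm by 85 mm) begins 54 mm behind the grasp point. The pads swing forward as they close: fully open they stand 13 mm farther back than shut.
Start: joints at [1.033, 0.158, 1.597, -0, 1.386, -0.21], TCP at [0.185, 0.544, 0.231] pointing down, gripper open.
Joint ranges: [-2.91, 2.91], [-0.94, 2.29], [0.18, 2.7], [-1.29, 4.43], [0.17, 2.64], [-3, 3]. Speed limits (rad/s): [2.57, 2.57, 3.14, 3.14, 3.14, 3.14].

INTERFACE

Orientations are given as a unit quaternion [w, x, y, z].
In Python, from workcell import robot, imaging gives the robot as it stands. The module is installed in compiled form; this text tells all that it offers. Calls block until the motion is done:
- robot.reach(position, orientation): joint-space move of the TCP to a pose.
- robot.line_to(position, rotation=None, velocity=0.15): straight line of the TCP; rotation=None keeps the orientation; velocity is the mean speed in m/s.
- robot.move_j(angles): joint-space move.
- robot.grip(opening, effort=None): finger opening in m; effort is the grip in N (None keeps the last); returns when the fingers have stopped.
- robot.wait(seconds).
- robot.inverse_kinematics(position, orientation): joint angles nearest the present ones, or None.
- robot.get_obs(): the state.
- imaging.grab_frame(name): name is "side" or "top"; returns (picture, depth): 480x640x3 uint8, blue, green, red; 480x640 float32, m along the optical axis (not along the pixel's ray), 0 where there is no reading.
- imaging.calibration(name): a dict with "fx", "fy", "cx", "cy" (pixels), "k1" (the pictures are not rectified: a ray, as slopes to the right and down, at radius r is drawn at 1 + k1 r^2 times it, then the intrinsics apply), "extrinsics" (4x4, takes a point from world to camera coordinates). Camera axes: x right, y down, z forward; pixel columns grow to the right and rows downward; lengths in m; the calibration is good to about 2 mm. A picture is of the moment at which its call begins. calibration takes no time and is no camera call.
A pose or a line that the arm cannot do raises robot.MotionError and nothing moves.
- robot.hand_in(): hands the job in; it is judged then, once.
The state is a dict: "clock": time; "q": joint angles; "qd": joint speeds; "tau": joint torques, N m; "ee_pos": TCP position; "tcp_rot": TCP orientation; "contact_force": force on the tool from outside, world axes, zero at the start; "wrist_torque": the same for the moment, N m; "width": finger opening in m; "gripper_force": force on a finger pad.
Only numpy, scipy, OpenCV 4.12 (cv2) and the standard library are available. Lean on these libraries where they do the work, as an engineer would, in place of code of your own. Each camera call takes 0.05 s, during which the arm holds its last target. There are 200 camera calls.

TASK

Open the presentation carton that stands in the white hold-down fixture: push the fixture's fork fully home by its black handle so that it holds the carton's foot down, then draw the tight lid straight up off the carton, leaving the base in its nest. Stand the lid, mouth down as it came off, on the floor of the tan tray in the space free of bottles, and let it go once it stands there, not dropping it; leave the fork home.

Things in the scene. Friction and masses are not known exactly. Their poses are not given: they have to be found in the camera images.
- lid: Square lid of brown card on the carton in the fixture (not the like closed carton outside it): 54 x 54 mm, 82 mm tall, stiff 3 mm walls, open below, 60 g. Origin: centre of its open underside; z to its closed top; x, y square to its sides. Starts fully on, top 102 mm above the bench. It takes 8 to 14 N to draw off over 60 mm (grip it with 25 N); an unheld base comes up with it.
- base: The carton's base, 0.2 kg: brown foot 90 x 90 x 14 mm, paper neck 45 mm square up to 74 mm above the foot's underside, in it a bedded dropper bottle up to 89 mm. Origin: centre of the foot's underside, in a fixed nest 6 mm above the bench. Its x axis is the way the fork is pushed home. The fixture's side rails stand 57 mm either side of that axis, 32 mm above the bench.
- fork (a joint): How far (m) the flat steel fork has been slid level along the base's +x: it starts withdrawn at 0 to 0.01 and stops fully home at 0.070. It takes 2 to 5 N and stays where left. Its two prongs pass either side of the lid, over the carton's foot, 22 to 30 mm above the bench.
- fork_grip (a point): Point on the axis of the fork's handle, a black upright post 18 x 18 mm whose top is about 86 mm above the bench; this point is 70 mm above the bench and moves with the fork. Its x axis is the direction in which to push. With the fork home it lies 85 mm behind (-x of) the lid's centre.
- tray: Tan tray fixed on the bench, 340 mm (its x) by 240 mm (its y), floor 5 mm thick, rim 14 mm high and 8 mm wide. Origin: centre of its underside. Blue dropper bottles (28 mm across, 84 mm tall) stand on its far part, from 55 mm ahead (+x) of its centre on; the part at -x of the centre is free.
Mind the look-alikes: they are no part of the job. Leave any green look-alike of the lid alone.

How it is judged:
By the outcome, as a careful person would: the job done as asked, in the order asked, and still so for the second after the job is handed in, with the robot touching nothing.
It also fails if it takes over 56 s, if anything falls off the work surface, if the arm or the gripper's body presses on something with over 40 N, if the wrist force passes 120 N, or if a joint passes its speed limit or range.

## Working session

There is one attempt and no reset: what is moved stays moved. The work goes in short steps, each a Python script; the robot and the scene stay as the last script left them, time stands still between calls to the robot, and variables do not carry over. Pictures are saved under pics/ and viewed, at most 10 in all, crops included, and the job is handed in when it is done.

```bash
mkdir -p pics; cat > h.py <<'E'
import numpy as np, cv2
from workcell import robot, imaging
def grab(n,f=None):
    p,d=imaging.grab_frame(n)
    if f: cv2.imwrite('pics/'+f,p)
    return p,d
def ray(n,uv):
    c=imaging.calibration(n);E=np.array(c['extrinsics'])
    x=(np.atleast_2d(uv).astype(float)-[c['cx'],c['cy']])/[c['fx'],c['fy']]
    s=x.copy()
    for _ in range(20): s=x/(1+c['k1']*(s**2).sum(1,keepdims=True))
    return s,E
def plane(n,uv,z):
    s,E=ray(n,uv);R=E[:3,:3];o=-R.T@E[:3,3]
    d=np.c_[s,np.ones(len(s))]@R
    return o+d*((z-o[2])/d[:,2])[:,None]
def cloud(n,d):
    v,u=np.mgrid[:480,:640];s,E=ray(n,np.c_[u.ravel(),v.ravel()])
    P=np.c_[s,np.ones(len(s))]*d.reshape(-1,1)
    return ((P-E[:3,3])@E[:3,:3]).reshape(480,640,3)
E
python3 - <<'E'
from h import *
for n in('top','side'):
    p,d=grab(n,n+'0.png');np.savez('/tmp/'+n,p=p,d=d)
    c=imaging.calibration(n);E=np.array(c['extrinsics']);print(n,c['fx'],c['k1'],-E[:3,:3].T@E[:3,3],E[:3,:3].round(2).tolist(),(d==0).mean())
o=robot.get_obs();print(o['clock'],o['width'],o['tcp_rot'])
E
```

```text
top 513.2366750609281 -0.03929632594339844 [0.33957445 0.05274683 0.95599314] [[-0.04, -1.0, 0.0], [-0.97, 0.04, -0.23], [0.23, -0.01, -0.97]] 0.004134114583333333
side 610.6491039785411 -0.19387550971657355 [ 0.18853314 -0.72137112  1.125547  ] [[0.91, -0.42, 0.01], [-0.33, -0.71, -0.63], [0.27, 0.56, -0.78]] 0.004225260416666667
0.1 0.08514960884226211 [-3.24149889e-04  1.63186567e-01  9.86594828e-01 -8.27370182e-04]
```

View pics/top0.png

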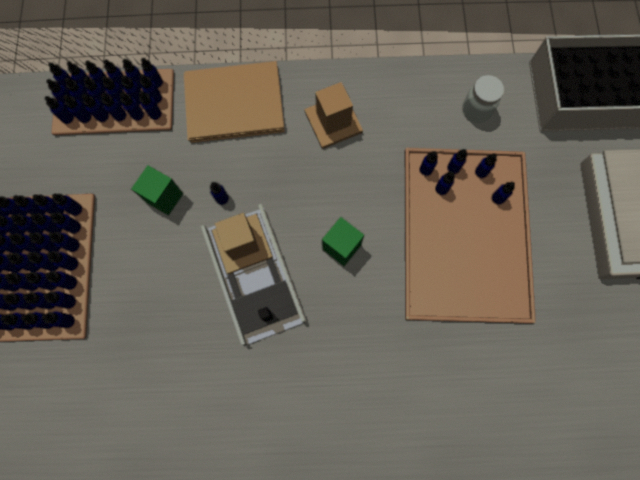

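View pics/side0.png

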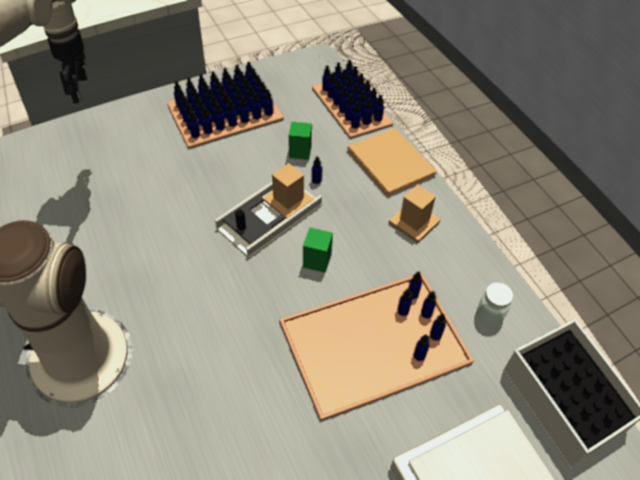

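The top view shows the carton in the fixture with its lid at about (236,236) and the black handle at (266,314). The tray is centred near (469,236) with its bottles at the upper end, so the lower part is free. A green block stands at (343,240) and the look-alike carton at (335,110). Next I'll measure these.

```bash
python3 - <<'E'
from h import *
def rect(P): 
    r=cv2.minAreaRect((P[:,:2]*1000).astype(np.float32));return np.round(r[0],1),np.round(r[1],1),round(r[2],1)
for n,bl,bh,bt in(('top',(200,195,290,290),(235,295,295,340),(395,140,545,330)),('side',(255,150,320,220),(220,195,265,245),(270,265,480,425))):
    z=np.load(f'/tmp/{n}.npz');p,d=z['p'],z['d'];C=cloud(n,d)
    hsv=cv2.cvtColor(p,cv2.COLOR_BGR2HSV)
    def sel(b,m):
        x0,y0,x1,y1=b;k=np.zeros((480,640),bool);k[y0:y1,x0:x1]=1;return k&m
    brown=(hsv[...,1]>90)&(hsv[...,0]<25)
    m=sel(bl,brown&(abs(C[...,2]-.102)<.008));P=C[m];uv=np.argwhere(m)[:,::-1]
    print(n,'lid depth',rect(P),P.mean(0).round(4),'plane',rect(plane(n,uv,.102)),m.sum())
    m=sel(bh,(hsv[...,2]<60)&(abs(C[...,2]-.086)<.01));uv=np.argwhere(m)[:,::-1]
    if m.sum(): print('handle',rect(C[m]),C[m].mean(0).round(4),'plane',rect(plane(n,uv,.086)),m.sum())
    # rails: white pixels
    x0,y0,x1,y1=(195,195,315,350) if n=='top' else (205,150,330,265)
    m=sel((x0,y0,x1,y1),(abs(C[...,2]-.032)<.005)&(hsv[...,1]<60)&(hsv[...,2]>90))
    print('rails',rect(C[m]),C[m].mean(0).round(4),m.sum())
    m=sel(bt,brown&(abs(C[...,2]-.0095)<.012));k,l,s,_=cv2.connectedComponentsWithStats(m.astype(np.uint8));i=1+s[1:,4].argmax();uv=np.argwhere(l==i)[:,::-1]
    print('tray',rect(C[l==i]),C[l==i].mean(0).round(4),'plane14',rect(plane(n,uv,.014)))
    m=sel(bt,(C[...,2]>.03));print('bottles xmin', C[m][:,:2].min(0),C[m][:,:2].max(0))
    print('obst', [ (C[mm][:,:3].min(0).round(3),C[mm].max(0).round(3)) for mm in [sel((320,215,368,268) if n=='top' else (300,225,335,270),(hsv[...,0]>45)&(hsv[...,0]<75)&(hsv[...,1]>100)&(C[...,2]>.03))]])
E
```

```text
top lid depth (array([575.8, 203.7]), array([52.3, 54.3]), 19.1) [0.5745 0.203  0.102 ] plane (array([574.8, 203.1]), array([54.2, 54.4]), 18.7) 935
handle (array([436.4, 156. ]), array([17.6, 18.1]), 18.7) [0.4359 0.1557 0.0848] plane (array([435.7, 155.4]), array([18.4, 18.1]), 17.4) 110
rails (array([518. , 184.2]), array([235.7, 120.6]), 18.9) [0.5115 0.1842 0.0317] 932
tray (array([ 582.9, -227. ]), array([239.1, 340.4]), 86.0) [ 0.5665 -0.2273  0.0059] plane14 (array([ 581.7, -226.2]), array([238.4, 338.6]), 85.9)
bottles xmin [ 0.33957445 -0.30789474] [0.72814104 0.05274683]
obst [(array([ 0.34 , -0.021,  0.031]), array([0.599, 0.053, 0.956]))]
side lid depth (array([574.8, 202.8]), array([59.1, 57.1]), 19.5) [0.573  0.2007 0.1014] plane (array([573.5, 199.7]), array([61. , 60.2]), 20.6) 437
handle (array([433.9, 154.6]), array([19.5, 20.7]), 25.7) [0.4335 0.1537 0.0836] plane (array([433.1, 151.9]), array([24.4, 20.3]), 68.8) 67
rails (array([542.7, 193.4]), array([296.1, 127.5]), 19.1) [0.5005 0.1672 0.0313] 560
tray (array([ 582.7, -227. ]), array([242.4, 345.7]), 86.1) [ 0.5633 -0.2326  0.0055] plane14 (array([ 578.7, -229.4]), array([241.2, 339.5]), 85.9)
bottles xmin [ 0.18853314 -0.72137112] [ 0.81935584 -0.02167115]
obst [(array([ 0.189, -0.721,  0.03 ]), array([0.596, 0.049, 1.126]))]
```

```bash
cat >> h.py <<'E'
from scipy.spatial.transform import Rotation as Ro
LID=np.array([.5747,.2030]);H=np.array([.4358,.1556]);YAW=np.deg2rad(18.8)
D=np.array([np.cos(YAW),np.sin(YAW)])
def quat(a,flip=False):  # tool down, tool y at angle a+90deg
    x=np.array([np.cos(a),np.sin(a),0]);y=np.array([-x[1],x[0],0])
    if not flip: x=-x   # x = y cross z(-1) 
    else: y=-y
    z=np.array([0,0,-1.]);x=np.cross(y,z)
    q=Ro.from_matrix(np.c_[x,y,z]).as_quat();return [q[3],*q[:3]]
def st(t=''):
    o=robot.get_obs();print(t,round(o['clock'],2),np.round(o['ee_pos'],4),'F',np.round(o['contact_force'],1),'w',round(o['width'],4),'g',round(o['gripper_force'],1));return o
E
python3 - <<'E'
from h import *
for f in(0,1):
    for P in([*H,.16],[*LID,.2]):print(f,np.round(robot.inverse_kinematics(P,quat(YAW,f)),2))
    print(np.round(robot.inverse_kinematics([.498,-.221,.05],quat(np.deg2rad(-4),f)),2))
E
```

```text
0 [ 0.08 -0.07  1.98 -0.    1.23 -1.82]
0 [ 0.14  0.27  1.53 -0.    1.34 -1.76]
[-0.64  0.3   1.82 -0.    1.02 -2.14]
1 [ 0.08 -0.07  1.98 -0.    1.23  1.32]
1 [ 0.14  0.27  1.53 -0.    1.34  1.38]
[-0.64  0.3   1.82 -0.    1.02  1.  ]
```

```bash
python3 - <<'E'
from h import *
q=quat(YAW,1)
robot.reach([*H,.16],q); robot.line_to([*H,.051]); st('down')
robot.grip(0.0,40); o=st('grip')
s=np.dot(np.array(o['ee_pos'][:2])-LID,D); print(s)
p0=np.array(o['ee_pos'][:2]); 
robot.line_to([*(p0+D*.056),.051],velocity=.05); st('56')
for t in np.arange(.0575,.076,.0015):
    robot.line_to([*(p0+D*t),.051],velocity=.03); o=st(round(t,4))
    if -np.dot(o['contact_force'][:2],D)>14: break
grab('top','home.png'); im=cv2.imread('pics/home.png')[190:360,180:330]; cv2.imwrite('pics/home.png',cv2.resize(im,None,fx=4,fy=4)[:600])
E
```

```text
down 2.68 [0.4366 0.1558 0.0518] F [ 0.4 -1.1 -0.7] w 0.0854 g 0.0
grip 3.31 [0.4358 0.156  0.0513] F [-2.9  2.8  4.1] w 0.0176 g 40.4
-0.1466194018877577
56 4.58 [0.4893 0.1742 0.0513] F [-1.1  2.   4.2] w 0.0178 g 40.4
0.0575 4.83 [0.4905 0.1746 0.0513] F [-1.7  2.1  5.3] w 0.0176 g 40.6
0.059 5.08 [0.4919 0.1751 0.0513] F [-2.3  2.3  5.5] w 0.0175 g 40.6
0.0605 5.33 [0.4933 0.1755 0.0513] F [-1.9  2.9  5.9] w 0.0174 g 40.6
0.062 5.58 [0.4947 0.176  0.0513] F [-1.1  1.8  6.4] w 0.0177 g 40.6
0.0635 5.83 [0.4959 0.1764 0.0513] F [-2.8  0.8  7.5] w 0.0179 g 40.9
0.065 6.08 [0.4958 0.1764 0.0513] F [-9.6 -1.6 13.5] w 0.0174 g 41.7
0.0665 6.33 [0.4958 0.1764 0.0512] F [-15.8  -4.3  18. ] w 0.0176 g 42.6
```

View pics/home.png

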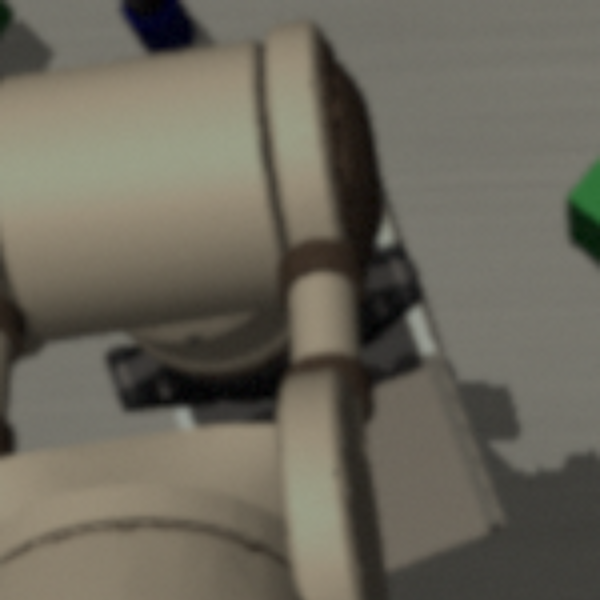

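The fork hit its stop after 63 mm of travel, and 62 mm was expected, so it is home. The crop shows only the arm covering the fixture. Next I release the handle, grip the lid and draw it off.

```bash
python3 - <<'E'
from h import *
o=robot.get_obs();p=np.array(o['ee_pos'][:2])
robot.line_to([*(np.array([.4358,.156])+D*.0635),.051],velocity=.03); st('relax')
robot.grip(.085); st('open'); robot.line_to([*p,.20]); st('up')
L=np.array([.5755,.2034]); robot.line_to([*L,.20])
grab('side','s2.png'); im=cv2.imread('pics/s2.png')[130:270,200:340];cv2.imwrite('pics/s2.png',cv2.resize(im,None,fx=4,fy=4))
robot.line_to([*L,.058],velocity=.1); st('at lid')
robot.grip(.03,25); st('grip')
E
```

```text
relax 6.63 [0.4956 0.1763 0.0513] F [-2.1  2.   7.1] w 0.0177 g 40.8
open 7.3 [0.4959 0.1764 0.051 ] F [0.4 0.2 0.8] w 0.085 g 0.0
up 8.44 [0.4951 0.1763 0.1988] F [ 0.4  0.9 -0.5] w 0.0849 g 0.0
at lid 10.77 [0.5761 0.2035 0.0588] F [-0.9  0.  -0.4] w 0.0848 g 0.0
grip 11.15 [0.5757 0.2035 0.0584] F [ 0.1 -0.1  2.2] w 0.0534 g 31.9
```

View pics/s2.png

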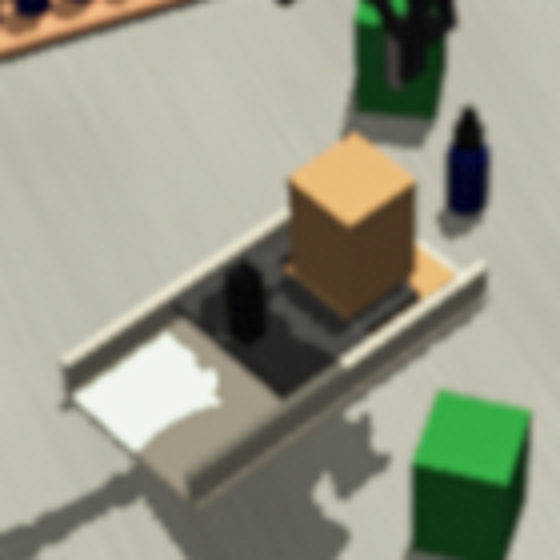

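The side view shows the dark fork pushed in, with its prongs either side of the lid over the foot. The lid is at crop (350,240) and the handle at crop (245,305), as it should be. The lid is gripped at 53.4 mm, so I'll draw it up.

```bash
python3 - <<'E'
from h import *
for z in(.07,.085,.1,.12,.16,.19):
    robot.line_to([.5755,.2034,z],velocity=.05); st()
p,d=grab('side','s3.png'); cv2.imwrite('pics/s3.png',cv2.resize(p[60:270,190:400],None,fx=2.8,fy=2.8))
E
```

```text
11.54 [0.5744 0.2032 0.0693] F [-2.2 -0.8 -6.6] w 0.0542 g 31.3
 11.99 [0.5762 0.2036 0.0861] F [-0.5  0.2 -5.2] w 0.0536 g 31.2
 12.44 [0.5765 0.2036 0.1014] F [ 0.4 -0.3 -3.8] w 0.0533 g 31.3
 12.99 [0.5768 0.2036 0.122 ] F [-0.3 -0.4 -0.3] w 0.0538 g 31.7
 13.94 [0.5752 0.2034 0.1596] F [ 0.1 -1.4 -0.8] w 0.0536 g 31.7
 14.69 [0.5753 0.2034 0.1898] F [ 0.2  0.1 -0.5] w 0.0537 g 31.7
```

View pics/s3.png

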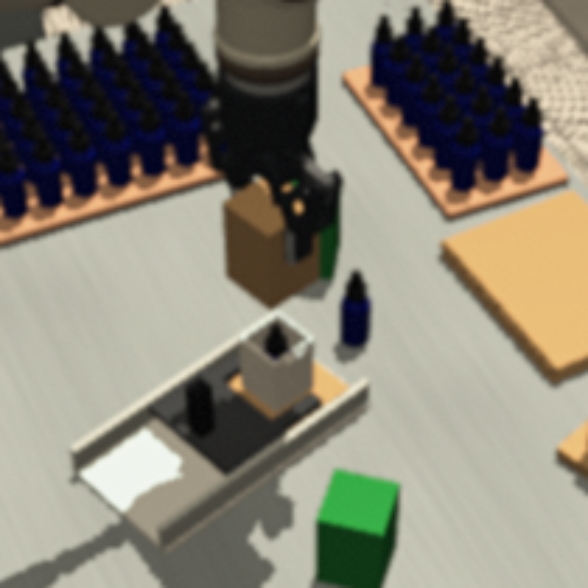

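The lid is off and upright in the grip at crop (270,240). The neck, bottle and foot stayed in the nest, and the fork is still home. Now I carry the lid to the tray and set it down with force feedback.

```bash
python3 - <<'E'
from h import *
T=np.array([.4977,-.2211])
robot.line_to([*T,.20],rotation=quat(np.deg2rad(-4),1),velocity=.12); st('over')
robot.line_to([*T,.060],velocity=.1); o=st(); f0=o['contact_force'][2]
for z in np.arange(.055,.035,-.001):
    robot.line_to([*T,z],velocity=.02); o=st(round(z,3))
    if o['contact_force'][2]-f0>4: break
p,d=grab('side','s4.png'); cv2.imwrite('pics/s4.png',cv2.resize(p[230:430,260:480],None,fx=2.8,fy=2.8))
E
```

```text
over 18.49 [ 0.4977 -0.2209  0.2   ] F [-0.  -1.  -0.6] w 0.0536 g 31.7
 20.04 [ 0.4982 -0.2215  0.0608] F [-0.3 -0.  -0.4] w 0.0539 g 31.7
0.055 20.44 [ 0.4975 -0.221   0.0548] F [ 0.5  0.9 -0.2] w 0.0541 g 31.7
0.054 20.69 [ 0.4977 -0.2211  0.054 ] F [-0.3 -0.  -0.7] w 0.0537 g 31.7
0.053 20.94 [ 0.4976 -0.2211  0.0529] F [ 0.2  0.4 -0.4] w 0.0539 g 31.7
0.052 21.19 [ 0.4976 -0.2211  0.0519] F [0.  0.3 0.1] w 0.0537 g 31.7
0.051 21.44 [ 0.4977 -0.2211  0.0509] F [ 0.2  0.6 -0.9] w 0.0538 g 31.7
0.05 21.69 [ 0.4976 -0.2211  0.0499] F [ 0.3  0.2 -0.8] w 0.0539 g 31.7
0.049 21.94 [ 0.4977 -0.221   0.0489] F [ 0.3  0.7 -0.8] w 0.0538 g 31.7
0.048 22.19 [ 0.4976 -0.2211  0.0479] F [ 0.2  0.3 -1.6] w 0.054 g 31.7
0.047 22.44 [ 0.4977 -0.2211  0.0469] F [ 0.5  0.1 -0.5] w 0.0538 g 31.7
0.046 22.69 [ 0.4976 -0.221   0.0459] F [ 0.2 -0.1  0.3] w 0.054 g 31.7
0.045 22.94 [ 0.4976 -0.221   0.0449] F [0.  0.5 0. ] w 0.054 g 31.7
0.044 23.19 [ 0.4976 -0.2211  0.0439] F [ 0.5  0.4 -1.4] w 0.0539 g 31.7
0.043 23.44 [ 0.4979 -0.2212  0.0433] F [-0.2  0.6  2.5] w 0.0538 g 32.0
0.042 23.69 [ 0.4979 -0.2213  0.0433] F [-3.5  2.6 10.6] w 0.054 g 33.1
```

View pics/s4.png

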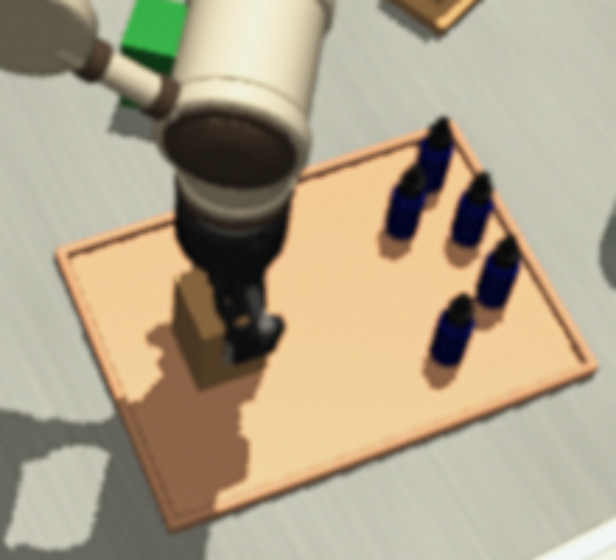

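The lid stands on the free part of the tray floor at crop (225,340), and contact came at exactly the expected height. I'll ease off, release, retreat and check.

```bash
python3 - <<'E'
from h import *
T=np.array([.4977,-.2211])
robot.line_to([*T,.043],velocity=.02); st()
robot.grip(.085); robot.wait(.2); robot.line_to([*T,.22],velocity=.1); robot.line_to([.35,-.05,.30]);st('clear')
p,d=grab('side','s5.png');C=cloud('side',d)
m=(abs(C[...,2]-.087)<.006)&(np.hypot(C[...,0]-.4977,C[...,1]+.2211)<.05)
print(C[m].mean(0),C[m][:,2].std(),m.sum(),cv2.minAreaRect((C[m][:,:2]*1000).astype(np.float32)))
E
```

```text
23.99 [ 0.498  -0.2213  0.0433] F [-0.8  1.   4.3] w 0.0537 g 32.3
clear 28.27 [ 0.3501 -0.0502  0.2997] F [-0.1  0.7  0.8] w 0.0853 g 0.0
[ 0.49666134 -0.2222785   0.08623657] 0.0020718358722959535 701 ((497.07403564453125, -221.1432647705078), (55.2440185546875, 56.32841873168945), 86.50337219238281)
```

View pics/s5.png

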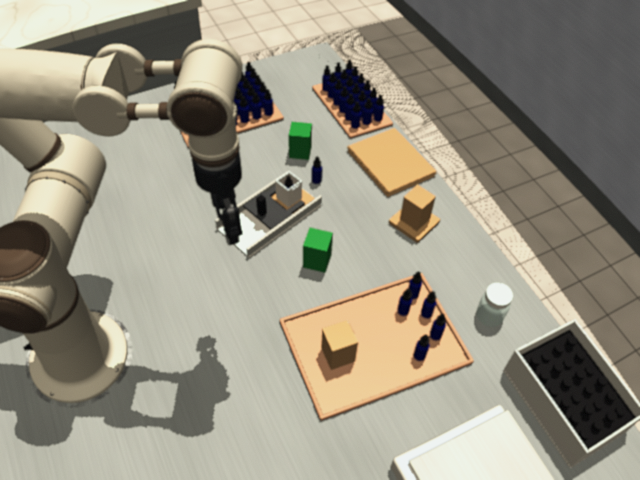

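The lid stands upright at (339,345) in the tray's free part, with its top measured at 86 mm (87 mm expected). The base is in its nest at (289,190), the fork is home, and the arm is clear of everything.

```bash
python3 -c "
from h import *
print(robot.hand_in())"
```

```text
the job is handed in; nothing more can be done
None
```

The job is done and handed in at about 28 s on the robot's clock: fork pushed home and left there, lid drawn off and stood mouth down in the free part of the tray, base still in its nest.

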